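# Stack the cutting discs on the storage spindle

### The job

Put the food-processor discs away on the white storage spindle: yellow hub at the bottom, then red, then blue, hubs up, each lowered over the post (not dropped) and let go lying flat, and finally set the black cap down over the blue hub. The green-hub disc is not part of this set: leave it, and the jar, the ramekin and the shaker, where they are.

Things in the scene. Friction and masses are not known exactly. Their poses are not given: they have to be found in the camera images.
- spindle: Storage spindle fixed to the table: white round foot 120 mm across, 10 mm thick; upright grey post 18 mm in diameter, tip tapering to 8 mm over the last 12 mm, top 82 mm above the table. Origin: centre of the foot's underside; z up. Discs rest one on the hub of another: undersides at 10, 38, 66 mm above the origin, third hub's top at 94 mm.
- disc_yellow: Food-processor disc: round metal plate 130 mm across, 4 mm thick, with two long blades beside dark slots, with a yellow round hub in the middle, 44 mm in diameter, its top 28 mm above the plate's underside; a 26 mm bore right through. About 0.15 kg. Lies flat, hub up. Origin: centre of the underside; z up.
- disc_red: Food-processor disc: round metal plate 130 mm across, 4 mm thick, with four rows of short dark slots, with a red round hub in the middle, 44 mm in diameter, its top 28 mm above the plate's underside; a 26 mm bore right through. About 0.15 kg. Lies flat, hub up. Origin: centre of the underside; z up.
- disc_blue: Food-processor disc: round metal plate 130 mm across, 4 mm thick, with three rings of small round dark holes, with a blue round hub in the middle, 44 mm in diameter, its top 28 mm above the plate's underside; a 26 mm bore right through. About 0.15 kg. Lies flat, hub up. Origin: centre of the underside; z up.
- disc_green: Food-processor disc: round metal plate 130 mm across, 4 mm thick, with three oblique dark slots, with a green round hub in the middle, 44 mm in diameter, its top 28 mm above the plate's underside; a 26 mm bore right through. About 0.15 kg. Lies flat, hub up. Origin: centre of the underside; z up. To be left alone.
- cap: Black cap: upside-down cup 60 mm across, 16 mm high (inside 52 mm across, 12 mm deep, open below), with a round knob on top, 28 mm in diameter, from 16 to 38 mm above the lower rim. Fits loosely over a hub, its roof on the hub's top, its rim then 12 mm below the hub's top. About 0.06 kg. Stands on its rim, knob up. Origin: centre of the lower rim; z up.
- jar: Amber glass jar with a red cap, 60 mm in diameter, 70 mm high, standing loose. Bystander. Origin: centre of the underside.
- ramekin: White open ramekin, 72 mm in diameter at the rim, narrower at the foot, 42 mm high, standing loose. Bystander. Origin: centre of the underside.
- shaker: Small green glass shaker with a steel top, 38 mm in diameter, 60 mm high, standing loose. Bystander. Origin: centre of the underside.

How it is judged:
By the outcome, as a careful person would: the job done as asked, in the order asked, and still so for the second after the job is handed in, with the robot touching nothing.
It also fails if it takes over 118 s, if anything falls off the work surface, if the arm or the gripper's body presses on something with over 40 N, if the wrist force passes 120 N, or if a joint passes its speed limit or range.

### The arm

A 6-joint arm with a two-finger parallel gripper is mounted at the origin on the work surface. World frame = base frame: x ahead of the robot, y to its left, z up, the work surface at z = 0. Lengths are in m, angles in rad, forces in N, time in s.
With the tool pointing down it reaches from about 0.35 to 0.775 m from the base axis. Payload 7.3 kg.
Tool frame: the origin (TCP) lies at the centre of the arm's flange, where the gripper is bolted on; the fingertips stand 178 mm ahead of it and the grasp point (between the pads) lies 159 mm ahead of it (tip_extent is the distance from the TCP to the fingertips, in m); z points along the fingers, y is the line along which they close (so a half turn about z gives the same grasp; the last joint's range is limited). The gripper opens to 92 mm and grips with 3 to 60 N. Pads are 19 mm wide; open, the fingers measure 130 mm over their backs; the gripper's body (75 mm by 190 mm) begins 47 mm behind the grasp point.
Start: joints at [1.008, 0.342, 1.524, -0, 1.275, -0.146], TCP at [0.213, 0.48, 0.405] pointing down, gripper open.
Joint ranges: [-2.53, 2.53], [-0.77, 2.02], [0.04, 2.7], [-1, 4.14], [0.28, 2.66], [-3.11, 3.11]. Speed limits (rad/s): [2.57, 2.57, 3.14, 3.14, 3.14, 3.14].

### API

Orientations are given as [roll, pitch, yaw] about the fixed x, y, z axes, in that order (R = Rz(yaw) Ry(pitch) Rx(roll)).
In Python, from cell import * gives the robot as it stands.
- The arm moves only by the tool arm_command, never from a script. Its arguments are lists of equal length, an entry for each row: "xyz": the shift along the world's x, y, z in mm, a list of three; "spin": the turn about the world's z in degrees. In form: {"xyz": [[tx, ty, tz], ...], "spin": [spin, ...]}. A call has 1 to 20 rows; each row shifts and turns the commanded pose from where the row before left it; what a row does not reach is not made up. A row lasts 1/10 s, in which the tool goes at most 50 mm and 8.59 degrees, less where a joint would pass 70% of its speed; a pose out of reach is approached as far as the arm can. A call with a gripper value outside its range is refused whole. "jaw" is the opening, from -1 (shut) to 1 (fully open), set as the call begins (left out, the last holds). The fingers move at their own pace and stop on an object; "squeeze" is the grip in N (left out, the last holds). Time passes only in rows, so rows that do not move let the fingers close. It gives the time, the measured TCP pose, the force, the opening and the grip force at its end, in the units of the state.
- observe(): the state, without advancing time (a new reading comes with each control period).
- read_camera(name): name is "side" or "top" or "wrist"; returns a dict with "img" (384x512x3 uint8, red, green, blue), "depth" (384x512 float32, m along the optical axis (not along the pixel's ray), 0 where there is no reading), "fx", "fy", "cx", "cy" (pixels), "world_from_camera" (4x4, takes a point from camera to world coordinates). Camera axes: x right, y up, looking along -z (the intrinsics and any distortion apply to the point x, -y, -z); pixel columns grow to the right and rows downward; lengths in m; the calibration is good to about 2 mm. A picture is of the moment at which its call begins.
- hand_in(): hands the job in; it is judged then, once.
The state is a dict: "time": time; "qpos": joint angles; "qvel": joint speeds; "joint_efforts": joint torques, N m; "tool_pos": TCP position; "tool_rot": TCP orientation; "contact_force": force on the tool from outside, world axes, zero at the start; "torque": the same for the moment, N m; "opening": finger opening in m; "grip_force": force on a finger pad.
Only numpy, scipy, OpenCV 4.12 (cv2) and the standard library are available. Lean on these libraries where they do the work, as an engineer would, in place of code of your own. Each camera call takes 0.05 s, during which the arm holds its last target. There are 200 camera calls.

## Working session

There is one attempt and no reset: what is moved stays moved. The work goes in short steps, Python scripts to look and compute and a tool call to move; the robot and the scene stay as the last step left them, time stands still between calls to the robot, and variables do not carry over. Pictures are saved under pics/ and viewed, at most 14 in all, crops included, and the job is handed in when it is done.

Besides the shell and the picture viewer there is one more tool, called after "Call:" as name(argument=value, ...), one argument or row to a line, values as JSON. arm_command: Moves the arm, as the interface text tells. Its arguments: {"type":"object","properties":{"xyz":{"type":"array","items":{"type":"array","items":{"type":"number"}}},"spin":{"type":"array","items":{"type":"number"}},"jaw":{"type":"number"},"squeeze":{"type":"number"}},"required":["xyz","spin"]}

```bash
mkdir -p pics; ls; python3 - <<'E'
from cell import *
import cv2,numpy as np
s=observe();print(s)
ims=[]
for n in("top","side"):
    c=read_camera(n);np.savez(f"pics/{n}0.npz",**c);print(n,c["fx"],c["fy"],c["cx"],c["cy"],c["world_from_camera"],[k for k in c])
    cv2.imwrite(f"pics/{n}0.png",c["img"][:,:,::-1])
E
```

```text
pics
{'time': 0.0, 'qpos': array([ 1.00797005e+00,  3.42724868e-01,  1.52497993e+00, -4.79594342e-05,
        1.27539948e+00, -1.46015307e-01]), 'qvel': array([ 8.68171127e-04,  7.99623246e-05, -2.27363096e-03, -1.04734816e-03,
        5.29412420e-04, -1.94469270e-03]), 'joint_efforts': array([ 1.79928534e-04, -4.31236553e+01, -2.44225860e+01,  7.17364834e-02,
        5.58151701e-02, -1.13323679e-04]), 'tool_pos': array([0.21246985, 0.47994807, 0.40405659]), 'tool_rot': array([-3.14009043e+00, -1.74564885e-04,  2.72479555e+00]), 'contact_force': array([-0.9189842 ,  1.09913261, -0.0492052 ]), 'torque': array([ 0.06635002,  0.0275556 , -0.01354156]), 'grip_force': 0.0, 'opening': 0.092022130571394}
top 440.5577790977664 440.5577790977664 253.88737917418635 191.81825076211788 [[-0.02790223  0.98512205 -0.16957597  0.3342392 ]
 [-0.99959984 -0.02670837  0.00931772 -0.00630828]
 [ 0.00465     0.1697681   0.98547307  1.17497149]
 [ 0.          0.          0.          1.        ]] ['img', 'depth', 'fx', 'fy', 'cx', 'cy', 'world_from_camera']
side 376.4488560870769 376.4488560870769 259.4645558057542 192.90431998342416 [[-0.9925496   0.09893996 -0.07110676  0.45983146]
 [-0.12166534 -0.7734786   0.62203569  0.51905197]
 [ 0.00654463  0.6260525   0.77975345  0.70555643]
 [ 0.          0.          0.          1.        ]] ['img', 'depth', 'fx', 'fy', 'cx', 'cy', 'world_from_camera']
```

View pics/top0.png

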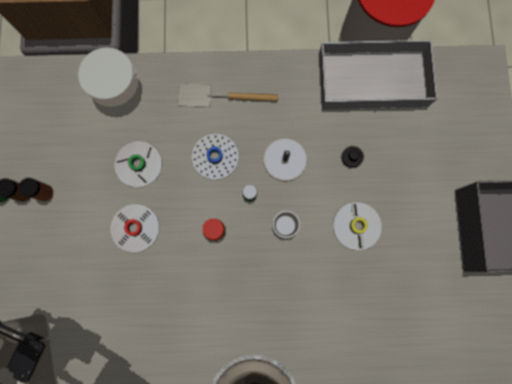

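View pics/side0.png

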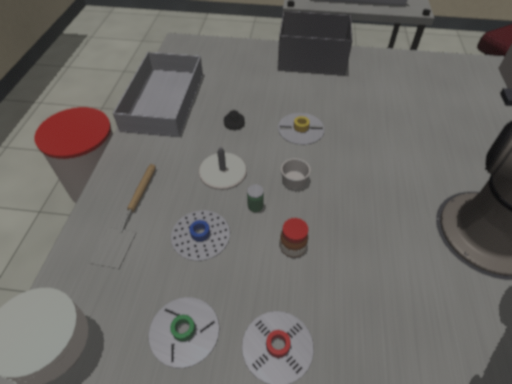

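Top view shows: yellow (358,226), red (134,228), blue (215,156), green (137,163), spindle (286,160), cap (352,157), jar (213,230), ramekin (286,225), shaker (250,192). The side view is consistent with this.

```bash
cat > h.py <<'E'
import cv2,numpy as np
from scipy.optimize import least_squares
HUE={'yellow':(20,35),'red':(0,8),'blue':(105,128),'green':(45,85)}
def ray(c,uv):
    uv=np.atleast_2d(np.float64(uv)); d=np.c_[(uv[:,0]-c['cx'])/c['fx'],-(uv[:,1]-c['cy'])/c['fy'],-np.ones(len(uv))]
    T=c['world_from_camera']; return T[:3,3],d@T[:3,:3].T
def onplane(c,uv,z):
    o,d=ray(c,uv); return o+d*((z-o[2])/d[:,2])[:,None]
def cloud(c):
    v,u=np.mgrid[:c['depth'].shape[0],:c['depth'].shape[1]]
    o,d=ray(c,np.c_[u.ravel(),v.ravel()]); p=o+d*np.float64(c['depth']).ravel()[:,None]
    return p.reshape(*u.shape,3)
def circ(p,r=None):
    m=(p.min(0)+p.max(0))/2
    f=least_squares(lambda q:np.hypot(*(p-q[:2]).T)-(r or q[2]),[*m,.03],loss='soft_l1',f_scale=.002)
    return f.x[:2],f.x[2]
def near(c,xy,z):   # project world->pixel
    T=np.linalg.inv(c['world_from_camera']); q=T[:3,:3]@np.r_[xy,z]+T[:3,3]
    return c['cx']+c['fx']*q[0]/-q[2], c['cy']-c['fy']*q[1]/-q[2]
def outer(mask,c,z):
    cs,_=cv2.findContours(mask.astype(np.uint8),cv2.RETR_EXTERNAL,cv2.CHAIN_APPROX_NONE)
    k=max(cs,key=cv2.contourArea)[:,0]; e=cv2.fitEllipse(k); return onplane(c,e[0],z)[0,:2],e
E
python3 - <<'E'
from h import *
px={'top':{'yellow':(358,226),'red':(134,228),'blue':(215,156),'green':(137,163),'spindle':(286,160),'cap':(352,157),'jar':(213,230),'ramekin':(286,225),'shaker':(250,192)}, }
C={n:dict(np.load(f'pics/{n}0.npz')) for n in('top','side')}
c=C['top'];G={k:onplane(c,v,.02)[0] for k,v in px['top'].items()}
for n,c in C.items():
    P=cloud(c);hsv=cv2.cvtColor(c['img'],cv2.COLOR_RGB2HSV)
    for k,g in G.items():
        d=np.hypot(P[...,0]-g[0],P[...,1]-g[1]); out=[]
        if k in HUE or k=='spindle':
            zt=.004 if k in HUE else .010
            w=(d<.09)&(hsv[...,1]<40)&(hsv[...,2]>170)
            w=cv2.morphologyEx(w.astype(np.uint8),cv2.MORPH_CLOSE,np.ones((9,9)))
            xy,e=outer(w,c,zt);out.append(('plate',(xy*1e3).round(1),np.round(e[1],0)))
        if k in HUE:
            a,b=HUE[k];m=(d<.05)&(hsv[...,0]>=a)&(hsv[...,0]<=b)&(hsv[...,1]>90)
            q=P[m&(P[...,2]>.02)];out.append(('hub',((q[:,:2].min(0)+q[:,:2].max(0))*500).round(1),(np.ptp(q[:,:2],axis=0)*1e3).round(),(q[:,2].max()*1e3).round(1),len(q)))
        else:
            q=P[(d<.06)&(P[...,2]>(.02 if k=='spindle' else .012))]
            if len(q):
                zt=np.percentile(q[:,2],98);t=q[q[:,2]>zt-.006]
                out.append(('top',(q[:,:2].mean(0)*1e3).round(1),'topband',((t[:,:2].min(0)+t[:,:2].max(0))*500).round(1),(np.ptp(t[:,:2],axis=0)*1e3).round(),zt.round(4)))
        print(n,k,*out)
E
```

```text
top yellow ('plate', array([ 454.5, -265.4]), array([20., 36.])) ('hub', array([ 437.6, -289.2]), array([39., 43.]), np.float64(33.4), 137)
top red ('plate', array([450.2, 259.1]), array([12., 20.])) ('hub', array([447.4, 303.2]), array([41., 41.]), np.float64(33.4), 142)
top blue ('plate', array([629.9,  78.9]), array([31., 38.])) ('hub', array([638.5,  86.9]), array([42., 38.]), np.float64(32.6), 111)Traceback (most recent call last):
  File "<stdin>", line 13, in <module>
  File "h.py", line 22, in outer
    k=max(cs,key=cv2.contourArea)[:,0]; e=cv2.fitEllipse(k); return onplane(c,e[0],z)[0,:2],e
                                          ~~~~~~~~~~~~~~^^^
cv2.error: OpenCV(4.12.0) /io/opencv/modules/imgproc/src/shapedescr.cpp:361: error: (-201:Incorrect size of input array) There should be at least 5 points to fit the ellipse in function 'fitEllipseNoDirect'
```

```bash
cat >> h.py <<'E'
def blob(c,mask,z):
    """ellipse centre of the largest blob's hull, on plane z"""
    cs,_=cv2.findContours(mask.astype(np.uint8),cv2.RETR_EXTERNAL,cv2.CHAIN_APPROX_NONE)
    k=cv2.convexHull(max(cs,key=cv2.contourArea)); p=onplane(c,k[:,0],z)[:,:2]
    q,r=circ(p); return (q*1e3).round(1),round(r*1e3,1)
def measure(c,G):
    P=cloud(c);hsv=cv2.cvtColor(c['img'],cv2.COLOR_RGB2HSV);v,u=np.mgrid[:384,:512]
    for k,g in G.items():
        tp=onplane(c,np.c_[u.ravel(),v.ravel()],.005).reshape(384,512,3); d=np.hypot(tp[...,0]-g[0],tp[...,1]-g[1]); out=[]
        if k in HUE or k=='spindle':
            w=d<.085; V=c['img'].min(2); t,_=cv2.threshold(V[w],0,255,cv2.THRESH_OTSU)
            m=(w&(V>t)).astype(np.uint8); out.append(('plate',t,*blob(c,m,.004 if k in HUE else .01)))
        if k in HUE:
            a,b=HUE[k];m=(d<.05)&(hsv[...,0]>=a)&(hsv[...,0]<=b)&(hsv[...,1]>90)
            out.append(('hub',*blob(c,m,.028),np.median(P[m][:,2]).round(4)))
        else:
            q=P[(np.hypot(P[...,0]-g[0],P[...,1]-g[1])<.05)&(P[...,2]>.02)]
            if len(q):
                zt=np.percentile(q[:,2],90);t=q[q[:,2]>zt-.01]
                out.append(('top',((t[:,:2].min(0)+t[:,:2].max(0))*500).round(1),(np.ptp(t[:,:2],axis=0)*1e3).round(),zt.round(4),len(t)))
        print(k,*out)
E
python3 - <<'E'
from h import *
px={'yellow':(358,226),'red':(134,228),'blue':(215,156),'green':(137,163),'spindle':(286,160),'cap':(352,157),'jar':(213,230),'ramekin':(286,225),'shaker':(250,192)}
C={n:dict(np.load(f'pics/{n}0.npz')) for n in('top','side')}
G={k:onplane(C['top'],v,.005)[0] for k,v in px.items()}
for n in C: print(n);measure(C[n],G)
E
```

```text
top
yellow ('plate', 137.0, array([ 437.6, -290. ]), np.float64(64.2)) ('hub', array([ 436.2, -287.9]), np.float64(21.3), np.float64(0.0266))
red ('plate', 134.0, array([448.5, 303.5]), np.float64(64.4)) ('hub', array([447.2, 302. ]), np.float64(21.6), np.float64(0.0267))
blue ('plate', 133.0, array([638.6,  87.2]), np.float64(64.9)) ('hub', array([636.3,  86.7]), np.float64(21.1), np.float64(0.0268))
green ('plate', 133.0, array([622.7, 297.3]), np.float64(64.2)) ('hub', array([619.9, 294.4]), np.float64(20.4), np.float64(0.0262))
spindle ('plate', 140.0, array([ 624.3, -104.1]), np.float64(57.4)) ('top', array([ 623.6, -103.6]), array([13., 14.]), np.float64(0.081), 31)
cap ('top', array([ 625.7, -286.6]), array([27., 28.]), np.float64(0.0398), 90)
jar ('top', array([435.3,  90.8]), array([51., 50.]), np.float64(0.0719), 350)
ramekin ('top', array([444.3, -96.3]), array([70., 70.]), np.float64(0.0432), 169)
shaker ('top', array([529.9,  -4.4]), array([36., 36.]), np.float64(0.0619), 152)
side
yellow ('plate', 87.0, array([ 435.7, -293. ]), np.float64(84.7)) ('hub', array([ 438.3, -
[... 204 characters left out ...]
[637.9,  85.4]), np.float64(84.9)) ('hub', array([637.1,  94.7]), np.float64(22.4), np.float64(0.0264))
green ('plate', 96.0, array([624. , 298.2]), np.float64(84.9)) ('hub', array([622.1, 301.3]), np.float64(19.8), np.float64(0.0272))
spindle ('plate', 122.0, array([ 625.2, -100.8]), np.float64(58.5)) ('top', array([624.7, -99.3]), array([17., 11.]), np.float64(0.0778), 43)
cap ('top', array([ 626. , -283.9]), array([26., 28.]), np.float64(0.039), 74)
jar ('top', array([435.6,  91.6]), array([52., 53.]), np.float64(0.0704), 499)
ramekin ('top', array([444.4, -96.4]), array([70., 74.]), np.float64(0.0419), 258)
shaker ('top', array([529.7,  -3.3]), array([36., 35.]), np.float64(0.0607), 192)
```

Call:
arm_command(
  xyz=[
    [10,-15,0],
    [20,-28,0],
    [26,-36,0],
    [26,-37,0],
    [26,-37,0],
    [26,-37,0],
    [26,-37,0],
    [26,-37,0],
    [26,-37,0],
    [26,-37,0],
    [26,-37,0],
    [26,-37,0],
    [26,-37,0],
    [26,-37,0],
    [26,-37,0],
    [26,-37,0],
    [18,-22,0],
    [0,0,0],
    [0,0,0],
  ],
  spin=[0,0,0,0,0,0,0,0,0,0,0,0,0,0,0,0,0,0,0],
  jaw=1,
  squeeze=25,
)

```text
time: 2.0
tool_pos: [0.6244, -0.1022, 0.4037]
tool_rot: [3.141, -0.002, 2.724]
contact_force: [-1.1, 0.3, -0.1]
opening: 0.0915
grip_force: 0.0
```

```bash
python3 - <<'E'
from cell import *
from h import *
s=observe();print(s['tool_pos'],s['tool_rot'],s['qpos'])
c=read_camera('wrist');np.savez('pics/w1.npz',**c);cv2.imwrite('pics/w1.png',c['img'][:,:,::-1])
print(c['world_from_camera'])
print(near(c,[.624,-.102],.082),near(c,[.437,-.29],.028),near(c,[.626,-.285],.038))
E
```

```text
[ 0.6244393  -0.10219331  0.40368572] [ 3.14147454e+00 -2.16441390e-03  2.72383892e+00] [-2.83347670e-01  5.45613774e-01  1.20006406e+00  4.13234894e-04
  1.39804390e+00 -1.43646160e+00]
[[ 4.05622742e-01 -8.80234729e-01 -2.46286443e-01  5.58074383e-01]
 [ 9.14040559e-01  3.90556250e-01  1.09524758e-01 -7.14325113e-02]
 [-2.18785963e-04 -2.69541531e-01  9.62988741e-01  3.83440204e-01]
 [ 0.00000000e+00  0.00000000e+00  0.00000000e+00  1.00000000e+00]]
(np.float64(255.54008885753058), np.float64(176.77151762969422)) (np.float64(2.8450626231613967), np.float64(69.8395898876043)) (np.float64(102.44138252161767), np.float64(235.40941930931044))
```

View pics/w1.png

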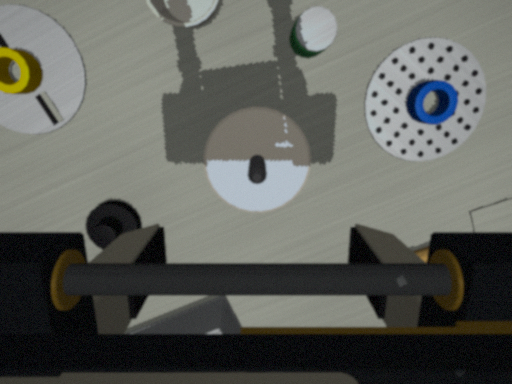

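Wrist view: spindle foot centre about (257,160), post (257,155–183) with the tip near row 177 as predicted; blue hub (432,101), yellow hub (14,72), so estimates agree to about 1–2 mm.

```bash
python3 - <<'E'
from h import *
c=dict(np.load('pics/w1.npz'));P=cloud(c);hsv=cv2.cvtColor(c['img'],cv2.COLOR_RGB2HSV)
d=np.hypot(P[...,0]-.624,P[...,1]+.102)
q=P[(d<.03)&(P[...,2]>.07)&(P[...,2]<.1)];print('post tip',len(q),(q.min(0)+q.max(0))*500,np.ptp(q,axis=0)*1e3)
m=(hsv[...,2]<90)&(d<.03);print(np.argwhere(m).min(0),np.argwhere(m).max(0))
for k,g in (('yellow',(.437,-.2895)),('blue',(.638,.087))):
    a,b=HUE[k];dd=np.hypot(P[...,0]-g[0],P[...,1]-g[1]);m=(dd<.05)&(hsv[...,0]>=a)&(hsv[...,0]<=b)&(hsv[...,1]>90)
    q=P[m&(P[...,2]>.022)];print(k,*circ(q[:,:2]),blob(c,m,.028))
    V=c['img'].min(2);m=(dd<.065+.02)&(V>140);print(blob(c,m,.004)) 
E
```

```text
post tip 256 [ 624.89480289 -101.64634674   76.99073441] [17.36184878 16.7514612  13.87797503]
[155 145] [383 362]
yellow [ 0.4401035  -0.28540374] 0.01708430226279744 (array([ 442.7, -279.4]), np.float64(23.7))
(array([ 439.7, -287. ]), np.float64(63.0))
blue [0.63872453 0.08815841] 0.017687066744321616 (array([636.8,  86.1]), np.float64(23.9))
(array([639.7,  89.4]), np.float64(64.2))
```

Call:
arm_command(
  xyz=[
    [-17,-17,-10],
    [-30,-30,-20],
    [-32,-32,-25],
    [-32,-32,-25],
    [-32,-32,-25],
    [-28,-28,-25],
    [-16,-16,-23],
    [0,0,-20],
    [0,0,-15],
    [0,0,-12],
    [0,0,-8],
    [0,0,-5],
    [0,0,0],
    [0,0,0],
  ],
  spin=[0,0,0,0,0,0,0,0,0,0,0,0,0,0],
)

```text
time: 3.45
tool_pos: [0.4409, -0.2857, 0.1946]
tool_rot: [-3.141, 0.001, 2.725]
contact_force: [0.8, -0.3, -0.2]
opening: 0.0921
grip_force: 0.0
```

```bash
python3 - <<'E'
from cell import *
from h import *
c=read_camera('wrist');cv2.imwrite('pics/w2.png',c['img'][:,:,::-1])
E
```

```text
(no output)
```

View pics/w2.png

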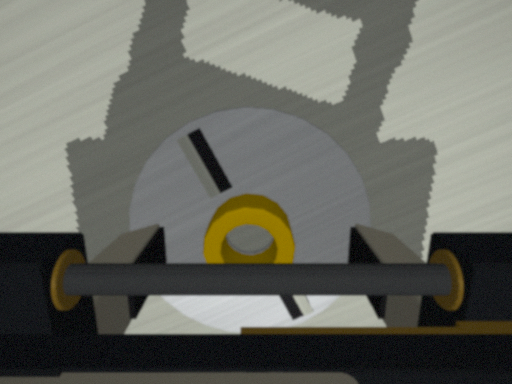

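The picture shows the yellow hub at (249,240) between the open fingers, with the tool a few mm short of it as the readout says. I'll correct, then close.

Call:
arm_command(
  xyz=[
    [-3.4,-3.6,-2],
    [0,0,-1.6],
    [0,0,0],
  ],
  spin=[0,0,0],
)

```text
time: 3.8
tool_pos: [0.4371, -0.2895, 0.1905]
tool_rot: [3.141, -0.0, 2.724]
contact_force: [-0.5, 0.6, -0.9]
opening: 0.0917
grip_force: 0.0
```

Call:
arm_command(
  xyz=[
    [0,0,0],
    [0,0,0],
    [0,0,0],
    [0,0,0],
    [0,0,0],
    [0,0,0],
    [0,0,0],
    [0,0,0],
  ],
  spin=[0,0,0,0,0,0,0,0],
  jaw=-1,
  squeeze=25,
)

```text
time: 4.6
tool_pos: [0.4373, -0.2893, 0.1906]
tool_rot: [3.141, 0.0, 2.725]
contact_force: [0.2, 0.6, 0.4]
opening: 0.0432
grip_force: 25.0
```

Call:
arm_command(
  xyz=[
    [0,0,8],
    [0,0,15],
    [0,0,25],
    [5,5,25],
    [14,14,20],
    [22,22,12],
    [28,28,0],
    [28,28,0],
    [28,28,0],
    [25,25,0],
    [18,18,0],
    [12,12,0],
    [7.5,7.3,0],
    [0,0,0],
    [0,0,0],
    [0,0,0],
  ],
  spin=[0,0,0,0,0,0,0,0,0,0,0,0,0,0,0,0],
)

```text
time: 6.2
tool_pos: [0.6242, -0.1029, 0.2957]
tool_rot: [-3.141, -0.0, 2.724]
contact_force: [-0.3, -0.4, -1.2]
opening: 0.0432
grip_force: 25.0
```

```bash
cat >> h.py <<'E'
def held(c,k,z,tcp,seed):
    """held disc centre minus TCP (mm), by hub inside view; z = underside height"""
    hsv=cv2.cvtColor(c['img'],cv2.COLOR_RGB2HSV);a,b=HUE[k];P=cloud(c)
    m=(hsv[...,0]>=a)&(hsv[...,0]<=b)&(hsv[...,1]>90)&(np.hypot(P[...,0]-seed[0],P[...,1]-seed[1])<.05)
    q=P[m];print(len(q),np.percentile(q,[2,98],axis=0)*1e3);t=q[q[:,2]>z+.02]
    x,r=circ(t[:,:2]);print('hub mid',x*1e3-tcp[:2]*1e3,r)
E
python3 - <<'E'
from cell import *
from h import *
s=observe();c=read_camera('wrist');t=read_camera('side');np.savez('pics/w3.npz',**c);np.savez('pics/s3.npz',**t)
x=s['tool_pos'];print(x,s['opening'],s['contact_force']);held(c,'yellow',x[2]-.191,x,x)
b=np.full((384,1024,3),0,np.uint8);b[:,:512]=c['img'];b[:,512:]=t['img'];cv2.imwrite('pics/3.png',cv2.resize(b,(800,300))[:,:,::-1])
E
```

```text
[ 0.62421195 -0.10292824  0.29569041] 0.04317157489344035 [-0.3041517  -0.4268669  -1.17079929]
8212 [[ 585.48448613 -118.41286185  112.40199883]
 [ 636.25427826  -55.47808767  215.7472119 ]]
hub mid [-75.70419457  41.04105245] 0.06860292456058151
```

View pics/3.png

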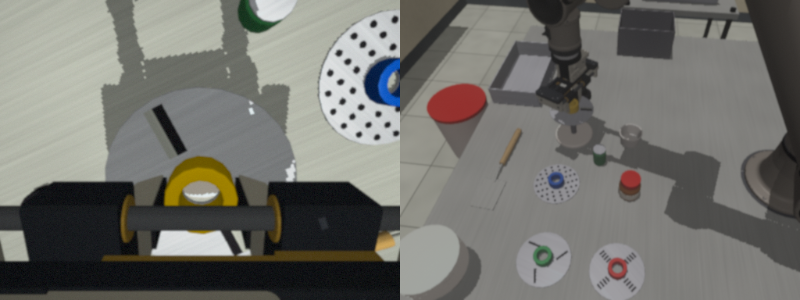

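Disc held level; hub at about (200,195) of the left half, above the spindle. Lowering in steps and watching force.

Call:
arm_command(
  xyz=[
    [0.6,0.9,-8],
    [0,0,-8],
    [0,0,-6],
    [0,0,-6],
    [0,0,-6],
    [0,0,-6],
    [0,0,0],
  ],
  spin=[0,0,0,0,0,0,0],
)

```text
time: 7.0
tool_pos: [0.6251, -0.1011, 0.2544]
tool_rot: [-3.141, -0.002, 2.725]
contact_force: [0.6, -0.2, -1.6]
opening: 0.0432
grip_force: 25.0
```

Call:
arm_command(
  xyz=[
    [0,-0.5,-8],
    [0,0,-10],
    [0,0,-10],
    [0,0,-10],
    [0,0,-6],
    [0,0,-4],
    [0,0,0],
  ],
  spin=[0,0,0,0,0,0,0],
)

```text
time: 7.7
tool_pos: [0.6253, -0.1016, 0.2069]
tool_rot: [-3.142, -0.001, 2.725]
contact_force: [0.8, -0.2, -1.4]
opening: 0.0431
grip_force: 25.0
```

Call:
arm_command(
  xyz=[
    [0,0,-2],
    [0,0,-2],
    [0,0,-1],
    [0,0,0],
  ],
  spin=[0,0,0,0],
)

```text
time: 8.1
tool_pos: [0.6254, -0.1017, 0.2026]
tool_rot: [3.141, 0.0, 2.725]
contact_force: [0.2, 0.0, -1.8]
opening: 0.0432
grip_force: 25.0
```

Call:
arm_command(
  xyz=[
    [0,0,-1],
    [0,0,-0.7],
    [0,0,0],
  ],
  spin=[0,0,0],
)

```text
time: 8.4
tool_pos: [0.6254, -0.1017, 0.2008]
tool_rot: [3.142, -0.0, 2.725]
contact_force: [-0.3, 0.7, -1.2]
opening: 0.0431
grip_force: 25.0
```

Call:
arm_command(
  xyz=[
    [0,0,-0.7],
    [0,0,0],
    [0,0,0],
  ],
  spin=[0,0,0],
)

```text
time: 8.7
tool_pos: [0.6254, -0.1017, 0.2006]
tool_rot: [3.141, 0.0, 2.725]
contact_force: [-2.6, 0.0, 3.3]
opening: 0.0433
grip_force: 25.0
```

Call:
arm_command(
  xyz=[
    [0,0,0],
    [0,0,0],
    [0,0,0],
    [0,0,0],
    [0,0,0],
    [0,0,5],
    [0,0,15],
    [0,0,30],
    [0,0,30],
    [-3,10,20],
    [-10,20,0],
    [-14,32,0],
    [-16,37,0],
    [-16,37,0],
    [-16,37,0],
    [-16,37,0],
    [-16,37,0],
    [-16,37,0],
    [-16,37,0],
    [-16,37,0],
  ],
  spin=[0,0,0,0,0,0,0,0,0,0,0,0,0,0,0,0,0,0,0,0],
  jaw=1,
)

```text
time: 10.7
tool_pos: [0.4696, 0.2578, 0.3018]
tool_rot: [3.14, 0.002, 2.725]
contact_force: [0.1, -0.0, 0.1]
opening: 0.092
grip_force: 0.0
```

```bash
python3 - <<'E'
from cell import *
from h import *
c=read_camera('side');t=read_camera('top');print(observe()['tool_pos'])
for n,c in(('side',c),('top',t)):
    P=cloud(c);hsv=cv2.cvtColor(c['img'],cv2.COLOR_RGB2HSV)
    d=np.hypot(P[...,0]-.6248,P[...,1]+.102)
    m=(d<.05)&(hsv[...,0]>=20)&(hsv[...,0]<=35)&(hsv[...,1]>90);print(n,m.sum(),np.percentile(P[m][:,2],[50,98]),blob(c,m,.038))
    q=P[(d<.06)&(d>.03)];A=np.c_[q[:,:2]-[.6248,-.102],np.ones(len(q))];print('plate plane',np.linalg.lstsq(A,q[:,2],rcond=None)[0])
    q=P[(d<.02)&(P[...,2]>.06)];print('post',len(q),q[:,:2].mean(0))
b=np.hstack([t['img'][80:300,60:440],c['img'][80:300,100:350] if 0 else read_camera('side')['img'][80:300,100:350]])
cv2.imwrite('pics/4.png',b[:,:,::-1])
E
```

```text
[0.46843227 0.25988092 0.30164529]
side 175 [0.03588441 0.0399327 ] (array([622.3, -91.5]), np.float64(24.3))
plate plane [ 0.00901844 -0.02605021  0.0136934 ]
post 62 [ 0.62390745 -0.09817966]
top 148 [0.03667368 0.07744052] (array([ 622.9, -102. ]), np.float64(21.4))
plate plane [0.00217602 0.00440257 0.01374518]
post 42 [ 0.62236881 -0.10250868]
```

View pics/4.png

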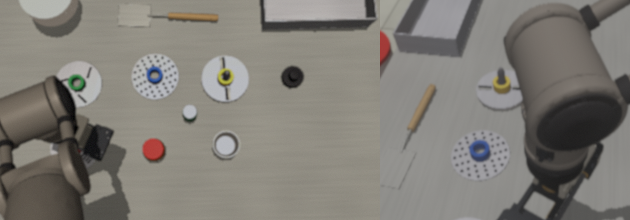

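The yellow disc lies flat on the spindle at (227,78) in the crop and everything else is undisturbed. Next is red.

Call:
arm_command(
  xyz=[
    [-10,21,0],
    [-7,15,-10],
    [-3.6,7,-20],
    [0,0,-25],
    [0,0,-20],
    [0,0,-15],
    [0,0,-10],
    [0,0,-6],
    [0,0,0],
    [0,0,0],
  ],
  spin=[0,0,0,0,0,0,0,0,0,0],
)

```text
time: 11.85
tool_pos: [0.4502, 0.2992, 0.1949]
tool_rot: [3.141, 0.001, 2.725]
contact_force: [0.3, -0.0, 0.2]
opening: 0.0919
grip_force: 0.0
```

Call:
arm_command(
  xyz=[
    [-2.4,3.8,-2],
    [0,0,-1.9],
    [0,0,0],
  ],
  spin=[0,0,0],
)

```text
time: 12.15
tool_pos: [0.4472, 0.3033, 0.1903]
tool_rot: [3.141, 0.0, 2.725]
contact_force: [0.1, 1.3, -0.3]
opening: 0.0919
grip_force: 0.0
```

Call:
arm_command(
  xyz=[
    [0,0,0],
    [0,0,0],
    [0,0,0],
    [0,0,0],
    [0,0,0],
    [0,0,0],
    [0,0,0],
    [0,0,0],
  ],
  spin=[0,0,0,0,0,0,0,0],
  jaw=-1,
)

```text
time: 12.95
tool_pos: [0.4474, 0.3032, 0.1903]
tool_rot: [3.141, 0.0, 2.725]
contact_force: [0.2, 0.4, -0.2]
opening: 0.0434
grip_force: 25.0
```

Call:
arm_command(
  xyz=[
    [0,0,8],
    [0,0,15],
    [0,0,25],
    [0,0,27],
    [4,-9,23],
    [9,-20,12],
    [13,-30,0],
    [16,-36,0],
    [16,-36,0],
    [16,-36,0],
    [16,-36,0],
    [16,-36,0],
    [16,-36,0],
    [16,-36,0],
    [15,-35,0],
    [12,-28,0],
    [8,-18,0],
    [4.6,-13.2,0],
    [0,0,0],
    [0,0,0],
  ],
  spin=[0,0,0,0,0,0,0,0,0,0,0,0,0,0,0,0,0,0,0,0],
)

```text
time: 14.95
tool_pos: [0.6246, -0.1015, 0.3002]
tool_rot: [3.141, -0.001, 2.725]
contact_force: [-0.5, -0.3, -1.7]
opening: 0.0439
grip_force: 25.0
```

Call:
arm_command(
  xyz=[
    [0.4,-0.5,-8],
    [0,0,-10],
    [0,0,-8],
    [0,0,-6],
    [0,0,-6],
    [0,0,-6],
    [0,0,-6],
    [0,0,0],
  ],
  spin=[0,0,0,0,0,0,0,0],
)

```text
time: 15.75
tool_pos: [0.6251, -0.1025, 0.2492]
tool_rot: [-3.141, -0.002, 2.725]
contact_force: [-0.5, -0.5, -1.0]
opening: 0.0436
grip_force: 25.0
```

Call:
arm_command(
  xyz=[
    [0,0,-6],
    [0,0,-5],
    [0,0,-4],
    [0,0,-2.5],
    [0,0,0],
  ],
  spin=[0,0,0,0,0],
)

```text
time: 16.25
tool_pos: [0.6253, -0.1026, 0.2323]
tool_rot: [-3.142, -0.001, 2.725]
contact_force: [0.3, 0.1, -1.3]
opening: 0.0434
grip_force: 25.0
```

Underside is now about 42; it should seat near TCP 0.228.

Call:
arm_command(
  xyz=[
    [0,0,-1.5],
    [0,0,-1.3],
    [0,0,0],
  ],
  spin=[0,0,0],
)

```text
time: 16.55
tool_pos: [0.6254, -0.1026, 0.2299]
tool_rot: [3.142, -0.0, 2.725]
contact_force: [1.2, -0.5, -2.0]
opening: 0.0437
grip_force: 25.0
```

Call:
arm_command(
  xyz=[
    [0,0,-0.7],
    [0,0,0],
    [0,0,0],
  ],
  spin=[0,0,0],
)

```text
time: 16.85
tool_pos: [0.6254, -0.1026, 0.2294]
tool_rot: [3.142, 0.0, 2.725]
contact_force: [0.5, -0.2, -1.3]
opening: 0.0438
grip_force: 25.0
```

Call:
arm_command(
  xyz=[
    [0,0,-0.6],
    [0,0,0],
    [0,0,0],
  ],
  spin=[0,0,0],
)

```text
time: 17.15
tool_pos: [0.6254, -0.1026, 0.2287]
tool_rot: [3.141, -0.0, 2.725]
contact_force: [-1.0, -0.9, -1.9]
opening: 0.0437
grip_force: 25.0
```

Call:
arm_command(
  xyz=[
    [0,0,-0.5],
    [0,0,0],
    [0,0,0],
  ],
  spin=[0,0,0],
)

```text
time: 17.45
tool_pos: [0.6254, -0.1026, 0.2283]
tool_rot: [3.141, 0.0, 2.725]
contact_force: [0.4, 0.0, -0.2]
opening: 0.0434
grip_force: 25.0
```

Call:
arm_command(
  xyz=[
    [0,0,-0.5],
    [0,0,0],
    [0,0,0],
  ],
  spin=[0,0,0],
)

```text
time: 17.75
tool_pos: [0.6254, -0.1026, 0.2283]
tool_rot: [3.141, 0.0, 2.725]
contact_force: [-2.7, 0.4, 5.6]
opening: 0.0434
grip_force: 25.0
```

Call:
arm_command(
  xyz=[
    [0,0,0],
    [0,0,0],
    [0,0,0],
    [0,0,0],
    [0,0,0],
    [0,0,5],
    [0,0,15],
    [0,0,25],
    [0,0,25],
    [1,15,10],
    [2,28,0],
    [2,32,0],
    [2.5,32,0],
    [2,32,0],
    [2,28,0],
    [1,15,0],
    [0.7,8,0],
    [0,0,0],
  ],
  spin=[0,0,0,0,0,0,0,0,0,0,0,0,0,0,0,0,0,0],
  jaw=1,
)

```text
time: 19.55
tool_pos: [0.6385, 0.0882, 0.3075]
tool_rot: [-3.141, -0.0, 2.726]
contact_force: [-0.4, -0.4, 0.1]
opening: 0.0914
grip_force: 0.0
```

```bash
python3 - <<'E'
from cell import *
from h import *
t=read_camera('top');c=read_camera('side');print(observe()['tool_pos'])
for n,c in(('side',c),('top',t)):
    P=cloud(c);d=np.hypot(P[...,0]-.6248,P[...,1]+.102)
    q=P[(d<.06)&(d>.035)&(P[...,2]<.06)&(P[...,2]>.02)];A=np.c_[q[:,:2]-[.6248,-.102],np.ones(len(q))];print(n,len(q),'plate plane',np.linalg.lstsq(A,q[:,2],rcond=None)[0])
b=np.hstack([t['img'][80:300,60:440],c['img'][80:300,100:350] if 0 else read_camera('side')['img'][80:300,100:350]])
cv2.imwrite('pics/5.png',b[:,:,::-1])
E
```

```text
[0.63859506 0.08661802 0.30754721]
side 441 plate plane [0.00015972 0.00152879 0.04198065]
top 1025 plate plane [0.00206433 0.00202872 0.04166162]
```

View pics/5.png

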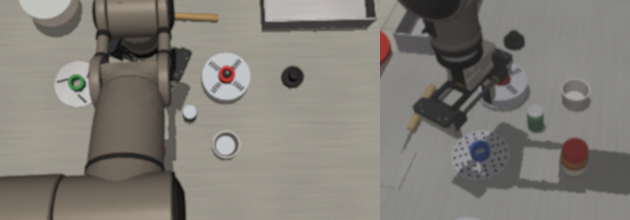

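Red lies flat on the spindle (226,76), with its plate top at 42 mm. Next is blue.

Call:
arm_command(
  xyz=[
    [0,0.8,-15],
    [0,0,-25],
    [0,0,-25],
    [0,0,-20],
    [0,0,-13],
    [0,0,-9],
    [0,0,-6],
    [0,0,-3.5],
    [0,0,0],
    [0,0,0],
  ],
  spin=[0,0,0,0,0,0,0,0,0,0],
)

```text
time: 20.7
tool_pos: [0.6388, 0.0883, 0.1919]
tool_rot: [3.141, 0.001, 2.725]
contact_force: [-0.4, 0.1, -0.4]
opening: 0.0919
grip_force: 0.0
```

Call:
arm_command(
  xyz=[
    [0,0,0],
    [0,0,0],
    [0,0,0],
    [0,0,0],
    [0,0,0],
    [0,0,0],
    [0,0,0],
    [0,0,0],
  ],
  spin=[0,0,0,0,0,0,0,0],
  jaw=-1,
)

```text
time: 21.5
tool_pos: [0.6386, 0.0883, 0.1912]
tool_rot: [3.141, 0.0, 2.725]
contact_force: [-0.3, 0.4, 0.1]
opening: 0.0434
grip_force: 25.0
```

Call:
arm_command(
  xyz=[
    [0,0,8],
    [0,0,15],
    [0,0,25],
    [0,0,30],
    [0,0,22],
    [-1,-12,15],
    [-2,-25,0],
    [-2,-32,0],
    [-2.3,-32,0],
    [-2.3,-32,0],
    [-2,-27,0],
    [-1,-18,0],
    [-1,-12.6,0],
    [0,0,0],
    [0,0,0],
  ],
  spin=[0,0,0,0,0,0,0,0,0,0,0,0,0,0,0],
)

```text
time: 23.0
tool_pos: [0.625, -0.1018, 0.3062]
tool_rot: [3.141, -0.0, 2.725]
contact_force: [-0.1, 1.3, -1.5]
opening: 0.0434
grip_force: 25.0
```

Call:
arm_command(
  xyz=[
    [0,-0.3,-8],
    [0,0,-8],
    [0,0,-8],
    [0,0,-6],
    [0,0,-6],
    [0,0,-6],
    [0,0,0],
  ],
  spin=[0,0,0,0,0,0,0],
)

```text
time: 23.7
tool_pos: [0.6248, -0.1026, 0.2631]
tool_rot: [-3.141, -0.002, 2.725]
contact_force: [-0.9, 0.3, -2.3]
opening: 0.0433
grip_force: 25.0
```

Call:
arm_command(
  xyz=[
    [0,0,-2],
    [0,0,-2],
    [0,0,-1],
    [0,0,0],
  ],
  spin=[0,0,0,0],
)

```text
time: 24.1
tool_pos: [0.625, -0.1027, 0.2592]
tool_rot: [3.141, 0.0, 2.725]
contact_force: [0.2, 0.5, -2.4]
opening: 0.0436
grip_force: 25.0
```

Call:
arm_command(
  xyz=[
    [0,0,-0.7],
    [0,0,0],
    [0,0,0],
  ],
  spin=[0,0,0],
)

```text
time: 24.4
tool_pos: [0.625, -0.1027, 0.2586]
tool_rot: [3.142, 0.0, 2.725]
contact_force: [0.5, 0.1, -1.4]
opening: 0.0434
grip_force: 25.0
```

Call:
arm_command(
  xyz=[
    [0,0,-0.7],
    [0,0,0],
    [0,0,0],
  ],
  spin=[0,0,0],
)

```text
time: 24.7
tool_pos: [0.625, -0.1027, 0.2578]
tool_rot: [3.142, -0.0, 2.725]
contact_force: [0.5, 0.6, -1.7]
opening: 0.0434
grip_force: 25.0
```

Call:
arm_command(
  xyz=[
    [0,0,-0.6],
    [0,0,0],
    [0,0,0],
  ],
  spin=[0,0,0],
)

```text
time: 25.0
tool_pos: [0.625, -0.1027, 0.2572]
tool_rot: [3.142, 0.0, 2.725]
contact_force: [-0.2, 0.1, -2.2]
opening: 0.0431
grip_force: 25.0
```

Call:
arm_command(
  xyz=[
    [0,0,-0.6],
    [0,0,0],
    [0,0,0],
  ],
  spin=[0,0,0],
)

```text
time: 25.3
tool_pos: [0.625, -0.1027, 0.2572]
tool_rot: [3.141, 0.0, 2.725]
contact_force: [-2.2, 0.4, 4.7]
opening: 0.0439
grip_force: 25.0
```

Call:
arm_command(
  xyz=[
    [0,0,-0.4],
    [0,0,0],
    [0,0,0],
  ],
  spin=[0,0,0],
)

```text
time: 25.6
tool_pos: [0.625, -0.1027, 0.2571]
tool_rot: [3.141, 0.001, 2.725]
contact_force: [-2.5, 1.4, 7.0]
opening: 0.0433
grip_force: 25.0
```

Call:
arm_command(
  xyz=[
    [0,0,0],
    [0,0,0],
    [0,0,0],
    [0,0,0],
    [0,0,0],
    [0,0,5],
    [0,0,15],
    [0,0,25],
    [0,0,15],
    [0,-15,0],
    [0,-27,0],
    [0.8,-32,0],
    [0,-32,0],
    [0,-30,0],
    [0,-23,0],
    [0,-15,0],
    [0,-8.3,0],
    [0,0,0],
    [0,0,0],
  ],
  spin=[0,0,0,0,0,0,0,0,0,0,0,0,0,0,0,0,0,0,0],
  jaw=1,
)

```text
time: 27.5
tool_pos: [0.6259, -0.2843, 0.3159]
tool_rot: [3.141, -0.001, 2.725]
contact_force: [-0.2, 0.1, 0.3]
opening: 0.0918
grip_force: 0.0
```

```bash
python3 - <<'E'
from cell import *
from h import *
t=read_camera('top');s=read_camera('side');w=read_camera('wrist');print(observe()['tool_pos'])
for n,c in(('side',s),('top',t),('wrist',w)):
    P=cloud(c);hsv=cv2.cvtColor(c['img'],cv2.COLOR_RGB2HSV);d=np.hypot(P[...,0]-.6248,P[...,1]+.102)
    q=P[(d<.06)&(d>.035)&(P[...,2]<.09)&(P[...,2]>.05)];A=np.c_[q[:,:2]-[.6248,-.102],np.ones(len(q))]
    if len(q)>9:print(n,len(q),'plate plane',np.linalg.lstsq(A,q[:,2],rcond=None)[0])
    m=(d<.05)&(hsv[...,0]>=105)&(hsv[...,0]<=128)&(hsv[...,1]>90)
    q=P[m&(P[...,2]>.088)]
    if len(q)>9:print(' hub',circ(q[:,:2]),(q[:,:2].min(0)+q[:,:2].max(0))*500)
    d=np.hypot(P[...,0]-.6258,P[...,1]+.285);q=P[(d<.03)&(P[...,2]>.03)&(P[...,2]<.045)]
    if len(q)>9:print(' knob',len(q),(q.min(0)+q.max(0))*500,np.ptp(q,axis=0)*1e3)
b=np.hstack([w['img'],t['img']]);cv2.imwrite('pics/6.png',cv2.resize(b,(800,300))[:,:,::-1])
E
```

```text
[ 0.62603196 -0.28382609  0.31635416]
side 887 plate plane [ 0.00068492 -0.00220911  0.07005865]
 hub (array([ 0.62484576, -0.10006612]), np.float64(0.017206619458843934)) [ 624.65567447 -100.1441559 ]
 knob 70 [ 625.918754   -284.7425304    35.81368816] [26.28742111 27.65664285 11.07635204]
top 1080 plate plane [-0.00020896 -0.0014744   0.06985343]
 hub (array([ 0.62356488, -0.10353201]), np.float64(0.01734615745539275)) [ 624.23372888 -104.41593679]
wrist 8902 plate plane [ 0.00072795 -0.00146427  0.06963708]
 hub (array([ 0.62572527, -0.10035163]), np.float64(0.023032886690584963)) [ 622.0807308  -119.91455009]
 knob 967 [ 626.53801666 -285.21092737   35.00460351] [27.66969818 27.36154038  9.83537988]
```

View pics/6.png

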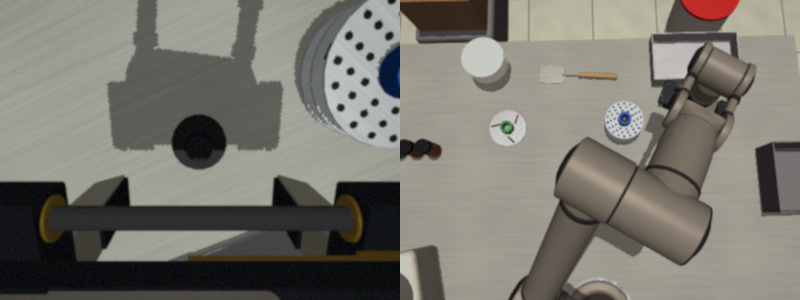

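Wrist view: cap at (198,142) and the blue disc on the stack. All planes read flat, with the blue plate top at 70 mm. Picking up the cap.

Call:
arm_command(
  xyz=[
    [0.2,-1.2,-15],
    [0,0,-25],
    [0,0,-25],
    [0,0,-20],
    [0,0,-13],
    [0,0,-9],
    [0,0,-6],
    [0,0,-3],
    [0,0,0],
    [0,0,0],
  ],
  spin=[0,0,0,0,0,0,0,0,0,0],
)

```text
time: 28.65
tool_pos: [0.6262, -0.2863, 0.201]
tool_rot: [-3.142, 0.001, 2.725]
contact_force: [-0.4, 0.3, 0.2]
opening: 0.092
grip_force: 0.0
```

Call:
arm_command(
  xyz=[
    [0,0,0],
    [0,0,0],
    [0,0,0],
    [0,0,0],
    [0,0,0],
    [0,0,0],
    [0,0,0],
    [0,0,0],
    [0,0,0],
    [0,0,0],
  ],
  spin=[0,0,0,0,0,0,0,0,0,0],
  jaw=-1,
  squeeze=20,
)

```text
time: 29.65
tool_pos: [0.626, -0.2862, 0.2002]
tool_rot: [3.142, 0.0, 2.725]
contact_force: [-0.5, 0.2, -1.1]
opening: 0.0273
grip_force: 20.0
```

Call:
arm_command(
  xyz=[
    [0,0,8],
    [0,0,15],
    [0,0,25],
    [0,0,30],
    [0,0,24],
    [0,10,13],
    [0,20,0],
    [-0.5,28,0],
    [-0.5,32,0],
    [0,32,0],
    [0,28,0],
    [0,18,0],
    [0,10,0],
    [0,6,0],
    [0,0,0],
    [0,0,0],
  ],
  spin=[0,0,0,0,0,0,0,0,0,0,0,0,0,0,0,0],
)

```text
time: 31.25
tool_pos: [0.625, -0.103, 0.3151]
tool_rot: [-3.141, 0.0, 2.724]
contact_force: [-0.5, -0.3, -0.5]
opening: 0.0274
grip_force: 20.0
```

Call:
arm_command(
  xyz=[
    [0,0,-6],
    [0,0,-6],
    [0,0,-6],
    [0,0,-4],
    [0,0,0],
  ],
  spin=[0,0,0,0,0],
)

```text
time: 31.75
tool_pos: [0.6248, -0.1023, 0.2921]
tool_rot: [-3.141, -0.002, 2.725]
contact_force: [0.5, 0.8, -1.4]
opening: 0.0274
grip_force: 20.0
```

Call:
arm_command(
  xyz=[
    [0,0,-3],
    [0,0,-2.5],
    [0,0,-2],
    [0,0,0],
    [0,0,0],
  ],
  spin=[0,0,0,0,0],
)

```text
time: 32.25
tool_pos: [0.625, -0.1022, 0.2858]
tool_rot: [3.142, 0.0, 2.725]
contact_force: [-0.4, 1.2, -0.7]
opening: 0.0274
grip_force: 20.0
```

Call:
arm_command(
  xyz=[
    [0,0,-0.8],
    [0,0,0],
    [0,0,0],
  ],
  spin=[0,0,0],
)

```text
time: 32.55
tool_pos: [0.625, -0.1022, 0.285]
tool_rot: [3.141, 0.0, 2.725]
contact_force: [0.4, 0.3, -1.2]
opening: 0.0272
grip_force: 20.0
```

Call:
arm_command(
  xyz=[
    [0,0,-0.7],
    [0,0,0],
    [0,0,0],
  ],
  spin=[0,0,0],
)

```text
time: 32.85
tool_pos: [0.625, -0.1022, 0.2842]
tool_rot: [3.142, -0.0, 2.725]
contact_force: [0.8, -0.0, -1.2]
opening: 0.0271
grip_force: 20.0
```

Call:
arm_command(
  xyz=[
    [0,0,-0.8],
    [0,0,0],
    [0,0,0],
  ],
  spin=[0,0,0],
)

```text
time: 33.15
tool_pos: [0.625, -0.1022, 0.2834]
tool_rot: [3.142, -0.0, 2.725]
contact_force: [0.3, 0.4, 0.1]
opening: 0.0273
grip_force: 20.0
```

Call:
arm_command(
  xyz=[
    [0,0,-0.7],
    [0,0,0],
    [0,0,0],
  ],
  spin=[0,0,0],
)

```text
time: 33.45
tool_pos: [0.625, -0.1022, 0.2827]
tool_rot: [3.141, -0.0, 2.725]
contact_force: [0.1, 0.2, -0.4]
opening: 0.0272
grip_force: 20.0
```

Call:
arm_command(
  xyz=[
    [0,0,-0.5],
    [0,0,0],
    [0,0,0],
  ],
  spin=[0,0,0],
)

```text
time: 33.75
tool_pos: [0.625, -0.1022, 0.2822]
tool_rot: [3.142, -0.0, 2.725]
contact_force: [-0.0, -0.8, -1.3]
opening: 0.0273
grip_force: 20.0
```

Call:
arm_command(
  xyz=[
    [0,0,-0.5],
    [0,0,0],
    [0,0,0],
  ],
  spin=[0,0,0],
)

```text
time: 34.05
tool_pos: [0.625, -0.1022, 0.2821]
tool_rot: [3.141, 0.0, 2.725]
contact_force: [-1.7, 0.5, 3.9]
opening: 0.0275
grip_force: 20.0
```

Call:
arm_command(
  xyz=[
    [0,0,-0.4],
    [0,0,0],
    [0,0,0],
  ],
  spin=[0,0,0],
)

```text
time: 34.35
tool_pos: [0.625, -0.1022, 0.2821]
tool_rot: [3.141, 0.001, 2.725]
contact_force: [-2.4, 0.2, 6.1]
opening: 0.0272
grip_force: 20.0
```

Seated. Releasing and retreating up and away.

Call:
arm_command(
  xyz=[
    [0,0,0],
    [0,0,0],
    [0,0,0],
    [0,0,0],
    [0,0,0],
    [0,0,0],
    [0,0,5],
    [0,0,15],
    [0,0,25],
    [0,0,25],
    [0,-15,20],
    [0,-30,0],
    [0,-35,0],
    [0,-35,0],
    [0,-35,0],
    [0,-25,0],
    [0,-10,0],
    [0,0,0],
    [0,0,0],
  ],
  spin=[0,0,0,0,0,0,0,0,0,0,0,0,0,0,0,0,0,0,0],
  jaw=1,
)

```text
time: 36.25
tool_pos: [0.6251, -0.2861, 0.3714]
tool_rot: [3.141, -0.0, 2.725]
contact_force: [-0.6, -0.2, -0.6]
opening: 0.0919
grip_force: 0.0
```

```bash
python3 - <<'E'
from cell import *
from h import *
t=read_camera('top');s=read_camera('side');print(observe()['tool_pos'])
for n,c in(('side',s),('top',t)):
    P=cloud(c);d=np.hypot(P[...,0]-.6248,P[...,1]+.102)
    q=P[(d<.06)&(d>.038)&(P[...,2]<.09)&(P[...,2]>.05)];A=np.c_[q[:,:2]-[.6248,-.102],np.ones(len(q))]
    print(n,len(q),'plate plane',np.linalg.lstsq(A,q[:,2],rcond=None)[0])
    q=P[(d<.03)&(P[...,2]>.112)];print(' knob',len(q),(q.min(0)+q.max(0))*500,q[:,2].max())
G={k:np.array(v)/1e3 for k,v in dict(jar=(435,91),ramekin=(444,-96),shaker=(530,-4),green=(622,297)).items()}
measure(s,G)
b=np.hstack([cv2.resize(s['img'][100:270,150:350],(400,340)),cv2.resize(t['img'][80:250,100:300],(400,340))]);cv2.imwrite('pics/7.png',b[:,:,::-1])
E
```

```text
[ 0.62527952 -0.28559131  0.37157438]
side 696 plate plane [ 0.0008901  -0.00458708  0.07006711]
 knob 105 [ 625.66373324 -102.37371099  117.20118097] 0.12238853963076224
top 974 plate plane [-0.00060246 -0.00065399  0.06969653]
 knob 100 [ 624.58586428 -102.6160729   117.95832235] 0.12380132416058931
jar ('top', array([435.6,  91.4]), array([52., 54.]), np.float64(0.0705), 499)
ramekin ('top', array([444.4, -96.2]), array([70., 72.]), np.float64(0.0421), 248)
shaker ('top', array([529.7,  -3.2]), array([36., 35.]), np.float64(0.0606), 190)
green ('plate', 102.0, array([622.2, 296.7]), np.float64(84.9)) ('hub', array([622. , 301.3]), np.float64(19.7), np.float64(0.0272))
```

View pics/7.png

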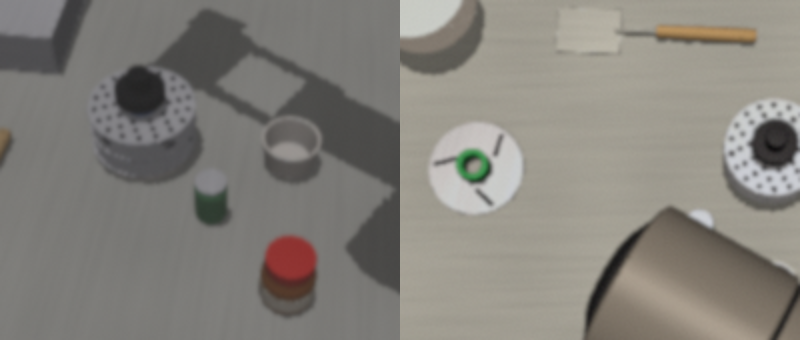

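The cap sits on the stack: (140,90) in the left crop and (773,140) in the right. Its knob top is at about 120 mm, and the bystanders haven't moved.

```bash
python3 -c "
from cell import *
print(hand_in())"
```

```text
the job is handed in; nothing more can be done
None
```

The yellow, red and blue discs are stacked flat on the spindle in that order with the cap over the blue hub; the green disc, jar, ramekin and shaker were left where they were, and the job was handed in at about 36 s of the 118 s allowed (no verdict was returned).

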